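# Draw off polishing balls through a sprung bin gate

## Task

Stand the steel dipper upright on the bench under the spout of the small media bin and let go of it, then draw the bin's sprung gate up to half open by its red knob, never past three quarters, so that all six brown ceramic balls run into the dipper. Finish still holding the knob with the gate half open against its spring. Leave the white bowl, the green bangle and the bur block where they are.

Things in the scene. Friction and masses are not known exactly. Their poses are not given: they have to be found in the camera images.
- bin: Fixed media bin, blue frame, clear sides, 205 mm long, foot 100 mm wide, top edge 220 mm high. Origin on the bench under the spout's centre line, 4 mm behind the gate; z up; -x is the way the spout points. The bench in front of the origin is free; the foot begins 10 mm behind it. Balls drop just past the lip: a dipper centred at bin x = -0.065, y = 0 catches them.
- bin_lip (a point): Middle of the spout's lip, the edge the balls leave: 35 mm in front of the bin's origin, 85 mm above the bench. Spout of sheet steel, 68 mm wide outside, 60 inside, sloping down at 20 degrees from the gate; its cheeks are 22 mm high.
- gate (a joint): Upright slide gate: 0 = shut, 0.050 m = fully open, 0.025 = half travel; it rises with the red knob. Spring and weight pull it shut: about 5 N at 0, rising 200 N/m to 10 N at half and 15 N fully open. It shuts by itself when let go. At half travel the foot of the red ring on its rod is level with the top of the spring can.
- gate_knob (a point): Middle of the red round knob on top of the gate's rod, 26 mm across, 28 mm tall, 272 mm above the bench when shut; moves straight up with the gate. Below it 9 mm of rod shows above the steel spring can (22 mm across, top 249 mm high). Grip from above, any yaw.
- dipper: Loose flat-bottomed steel measuring dipper, about 0.2 kg, 96 mm across the rim, 60 mm tall, wall 4 mm, floor 4 mm thick. Origin at the centre of its underside, z up; its handle points along its own -x.
- dipper_grip (a point): Point on the dipper's flat level handle, 105 mm from the dipper's axis, 52 mm above its underside. Handle bar 14 mm wide, 6 mm thick, reaching to 160 mm from the axis.
- ball0_center (a point): Centre of one of six smooth brown ceramic balls, 16 mm across, 12 g, lying in the bin behind the shut gate.
- ball1_center (a point): Centre of one of six smooth brown ceramic balls, 16 mm across, 12 g, lying in the bin behind the shut gate.
- ball2_center (a point): Centre of one of six smooth brown ceramic balls, 16 mm across, 12 g, lying in the bin behind the shut gate.
- ball3_center (a point): Centre of one of six smooth brown ceramic balls, 16 mm across, 12 g, lying in the bin behind the shut gate.
- ball4_center (a point): Centre of one of six smooth brown ceramic balls, 16 mm across, 12 g, lying in the bin behind the shut gate.
- ball5_center (a point): Centre of one of six smooth brown ceramic balls, 16 mm across, 12 g, lying in the bin behind the shut gate.
- bowl: White porcelain bowl, 76 mm across, 36 mm tall; origin at the centre of its underside. Leave it.
- bangle: Green ring-shaped bangle lying flat, 72 mm across, 10 mm tall; origin at the centre of its underside. Leave it.
- bur_block: Wooden block 50 x 100 x 28 mm stuck with small burs, 50 mm tall in all; origin at the centre of its underside. Leave it.
Not all that is in view belongs to the job. Several things look just like the dipper: the one meant starts farthest from the robot's base.

How it is judged:
On the way:
1. the dipper stands upright on the bench under the spout, let go, with the gate still shut (angle between dipper's own z axis and vertical below 0.06 rad and height (world z) of dipper below 0.006 m and contact force between the fingers and dipper below 0.3 N and x of dipper in the frame of bin between -0.115 and -0.025 m and y of dipper in the frame of bin between -0.04 and 0.04 m and value of joint gate below 0.006 m and linear speed of dipper below 0.05 m/s), for 0.2 s.
At the end, for the whole second after the job is handed in: The gate is held still by the fingers between 18 and 32 mm of its 50 mm travel (fingers bearing on the gate with over 4 N), the dipper stands untouched, upright on the bench under the spout, and all six balls lie inside it (value of joint gate between 0.018 and 0.032 m and velocity of joint gate between -0.01 and 0.01 m/s and contact force between the fingers and gate above 4 N and angle between dipper's own z axis and vertical below 0.06 rad and height (world z) of dipper below 0.006 m and contact force between the fingers and dipper below 0.3 N and x of dipper in the frame of bin between -0.115 and -0.025 m and y of dipper in the frame of bin between -0.04 and 0.04 m and horizontal distance between each of ball0_center, ball1_center, ball2_center, ball3_center, ball4_center, ball5_center and dipper below 0.045 m and z of each of ball0_center, ball1_center, ball2_center, ball3_center, ball4_center, ball5_center in the frame of dipper below 0.058 m); the arm keeps its last pose, push and grip.
It fails at once if the gate is drawn past three quarters of its travel (38 mm) (value of joint gate above 0.038 m).
It fails at once if the bowl is moved more than 25 mm (distance of bowl from where it was at the start of the episode above 0.025 m).
It fails at once if the bangle is moved more than 25 mm (distance of bangle from where it was at the start of the episode above 0.025 m).
It fails at once if the bur block is moved more than 25 mm (distance of bur_block from where it was at the start of the episode above 0.025 m).
It also fails if it takes over 54 s, if anything falls off the work surface, if the arm or the gripper's body presses on something with over 40 N, if the wrist force passes 120 N, or if a joint passes its speed limit or range.

## Robot

A 6-joint arm with a two-finger parallel gripper is mounted at the origin on the work surface. World frame = base frame: x ahead of the robot, y to its left, z up, the work surface at z = 0. Lengths are in m, angles in rad, forces in N, time in s.
With the tool pointing down it reaches from about 0.35 to 0.875 m from the base axis. Payload 4.2 kg.
Tool frame: the origin (TCP) lies midway between the tips of the shut fingers; the grasp point (between the pads) lies 19 mm behind it; z points along the fingers, y is the line along which they close (so a half turn about z gives the same grasp; the last joint's range is limited). The gripper opens to 87 mm and grips with 3 to 60 N. Pads are 19 mm wide; open, the fingers measure 117 mm over their backs; the gripper's body (75 mm by 190 mm) begins 51 mm behind the grasp point.
Start: joints at [-1.048, 0.385, 0.008, 0, -1.194, -0.259], TCP at [0.163, -0.603, 0.223] pointing down, gripper open.
Joint ranges: [-3.14, 3.14], [-1.21, 2.06], [-1.07, 1.41], [-3.16, 2.05], [-2.99, -0.16], [-3.1, 3.1]. Speed limits (rad/s): [2.79, 2.79, 3.14, 3.14, 3.14, 3.14].

## Interface

Orientations are given as a unit quaternion [x, y, z, w].
In Python, from station import state, camera, sign_off gives the robot as it stands. The module is installed in compiled form; this text tells all that it offers.
- The arm moves only by the tool send_rows, never from a script. Its argument "moves" is a list of rows, each an object with "rot": the turn, a rotation vector about the tool's x, y, z in parts of the range, where 1.0 means pi rad, a list of three; "delta_pos": the shift along the tool's x, y, z in shares of 500 mm (1.0 is 500 mm), a list of three; "claw": the opening, from 0 (shut) to 1 (fully open). In form: [{"rot": [wx, wy, wz], "delta_pos": [tx, ty, tz], "claw": claw}, ...]. A call has 1 to 5 rows; each row is the pose to reach, as a shift and turn from the pose commanded when the call began, along the tool's axes at that moment; what a row does not reach only later rows make up. A row lasts 1/8 s, in which the tool goes at most 62.5 mm and 10.7 degrees, less where a joint would pass 70% of its speed; a pose out of reach is approached as far as the arm can. A call with a gripper value outside its range is refused whole. The fingers move at their own pace and stop on an object; "newtons" is the grip in N (left out, the last holds). Time passes only in rows, so rows that repeat a pose let the fingers close. It gives the time, the measured TCP pose, the force, the opening and the grip force at its end, in the units of the state.
- state(): the state, without advancing time (a new reading comes with each control period).
- camera(name): name is "scene" or "top" or "wrist"; returns a dict with "frame" (384x512x3 uint8, blue, green, red), "depth" (384x512 float32, m along the optical axis (not along the pixel's ray), 0 where there is no reading), "fx", "fy", "cx", "cy" (pixels), "xyz" and "orientation" of the camera in the world. Camera axes: x right, y up, looking along -z (the intrinsics and any distortion apply to the point x, -y, -z); pixel columns grow to the right and rows downward; lengths in m; the calibration is good to about 2 mm. A picture is of the moment at which its call begins.
- sign_off(): hands the job in; it is judged then, once.
The state is a dict: "clock": time; "joint_positions": joint angles; "joint_vel": joint speeds; "joint_efforts": joint torques, N m; "eef_pos": TCP position; "tool_rot": TCP orientation; "wrist_force": force on the tool from outside, world axes, zero at the start; "ft_torque": the same for the moment, N m; "width": opening from 0.0 (shut) to 1.0 (fully open); "grip_force": force on a finger pad.
Only numpy, scipy, OpenCV 4.12 (cv2) and the standard library are available. Lean on these libraries where they do the work, as an engineer would, in place of code of your own. Each camera call takes 0.05 s, during which the arm holds its last target. There are 200 camera calls.

## Working session

There is one attempt and no reset: what is moved stays moved. The work goes in short steps, Python scripts to look and compute and a tool call to move; the robot and the scene stay as the last step left them, time stands still between calls to the robot, and variables do not carry over. Pictures are saved under pics/ and viewed, at most 10 in all, crops included, and the job is handed in when it is done.

Besides the shell and the picture viewer there is one more tool, called in YAML: its name, and indented under it one key for each argument. send_rows: Moves the arm, as the interface text tells. Its arguments: {"type":"object","properties":{"moves":{"type":"array"},"newtons":{"type":"number"}},"required":["moves"]}

```bash
mkdir -p pics
cat > h.py <<'E'
import numpy as np, cv2
from scipy.spatial.transform import Rotation as R
from station import state, camera, sign_off
def cloud(c):
    h,w=c["depth"].shape; u,v=np.meshgrid(np.arange(w),np.arange(h)); d=c["depth"]
    p=np.stack([(u-c["cx"])/c["fx"]*d,-(v-c["cy"])/c["fy"]*d,-d],-1)
    P=p@R.from_quat(c["orientation"]).as_matrix().T+np.array(c["xyz"]); P[d==0]=np.nan
    return P
def ray(c,u,v,z):
    r=R.from_quat(c["orientation"]).as_matrix()@np.array([(u-c["cx"])/c["fx"],-(v-c["cy"])/c["fy"],-1])
    o=np.array(c["xyz"]); return o+r*(z-o[2])/r[2]
E
python3 - <<'E'
from h import *
print(state())
for n in ["scene","top"]:
    c=camera(n); np.save(f"pics/{n}.npy",c,allow_pickle=True)
    print(n,c["xyz"],c["orientation"],c["fx"],c["cx"],c["cy"],[k for k in c])
    cv2.imwrite(f"pics/{n}0.png",cv2.resize(c["frame"],(800,600)))
E
```

```text
{'clock': 0.0, 'joint_positions': array([-1.04841349e+00,  3.85541121e-01,  6.59778217e-03, -4.86552864e-04,
       -1.19393842e+00, -2.58573959e-01]), 'joint_vel': array([ 2.44593568e-03,  1.94384722e-03, -3.63914250e-05,  9.27023938e-04,
       -3.62752709e-04, -9.48049118e-04]), 'joint_efforts': array([ 1.90193721e-03, -3.90665495e+01,  1.87404388e+01,  4.21988636e+00,
        1.09681115e-02, -1.86301318e-04]), 'eef_pos': array([ 0.16281869, -0.60280066,  0.22145976]), 'tool_rot': array([-1.31433219e-01,  9.91324453e-01,  1.05029347e-03, -1.87799126e-04]), 'wrist_force': array([-0.82747337, -0.98429191,  0.67193044]), 'ft_torque': array([0.00706665, 0.01382419, 0.00320514]), 'grip_force': 0.0, 'width': 1.0029498009508704}
scene [ 1.05140502 -0.71635163  0.87615174] [0.38596797 0.14558583 0.29632457 0.86140887] 488.6415404216265 259.8819013542723 193.10267361874227 ['frame', 'depth', 'fx', 'fy', 'cx', 'cy', 'xyz', 'orientation']
top [ 0.43803116 -0.0795277   1.34634908] [-0.03272441  0.03276631  0.71576323 -0.69680591] 493.4915512004888 249.4965638930349 194.97362644562568 ['frame', 'depth', 'fx', 'fy', 'cx', 'cy', 'xyz', 'orientation']
```

View pics/scene0.png

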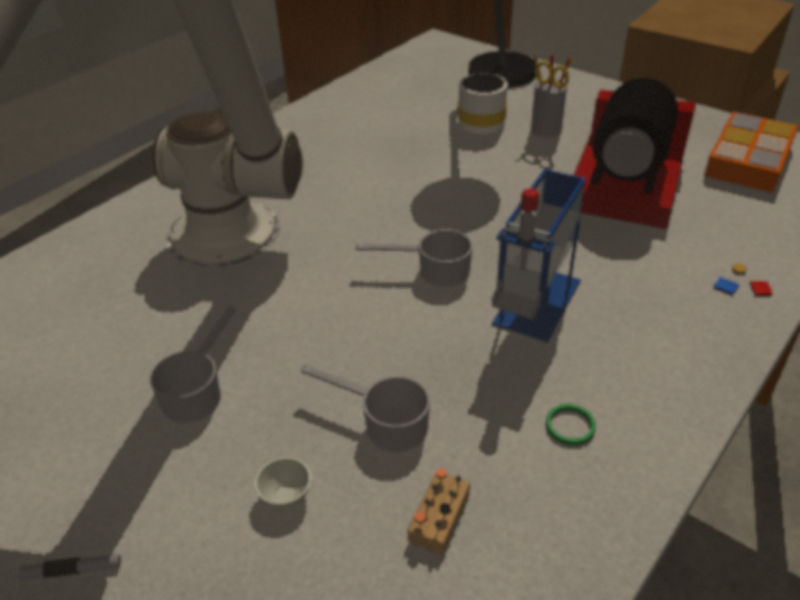

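View pics/top0.png

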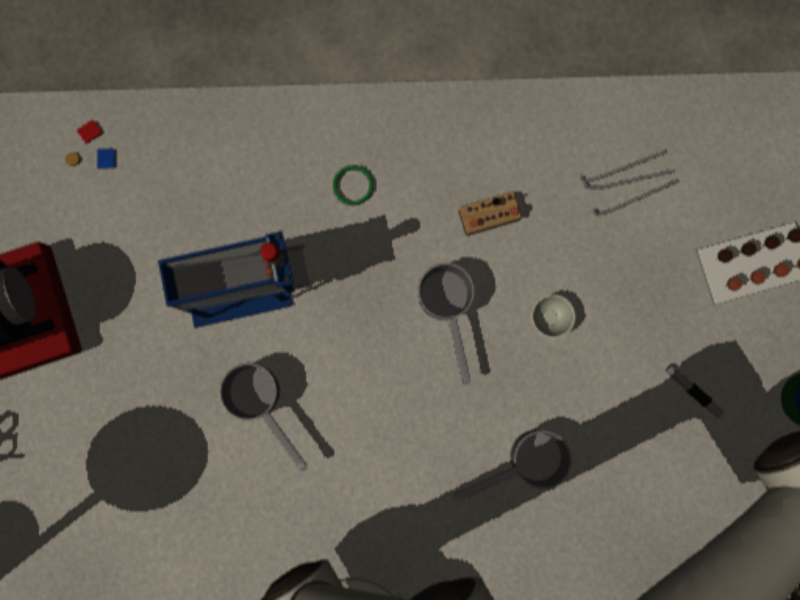

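The scene view shows the bin (540,250 in the 800x600 picture), with its knob at (530,200). The three dippers are at (395,410), (445,257) and (187,385). In the top view the farthest dipper is at (445,290) with its handle pointing down to (465,380). The knob is at (270,252), and the bin's spout points right.

Run:
```python
from h import *
C={n:np.load(f"pics/{n}.npy",allow_pickle=True).item() for n in("scene","top")}
P={n:cloud(C[n]) for n in C}
t=C["top"]
for n,(u,v) in dict(A=(285,186),B=(160,250),C=(346,293)).items(): print(n,ray(t,u,v,0.03).round(3))
a0=ray(t,285,186,0.06)
def tri(us,vs):
    A=[];b=[]
    for c,u,v in us:
        r=R.from_quat(c["orientation"]).as_matrix()@np.array([(u-c["cx"])/c["fx"],-(v-c["cy"])/c["fy"],-1]);r/=np.linalg.norm(r)
        M=np.eye(3)-np.outer(r,r);A.append(M);b.append(M@np.array(c["xyz"]))
    return np.linalg.solve(sum(A),sum(b))
for n in C:
    p=P[n].reshape(-1,3)
    d=np.hypot(*(p[:,:2]-a0[:2]).T)
    print(n,"table z",np.nanmedian(p[(np.abs(p[:,2])<.02)&(d<.3)][:,2]).round(4))
    rim=p[(d<.065)&(p[:,2]>.05)&(p[:,2]<.075)]
    (x,y),r=cv2.minEnclosingCircle(rim[:,:2].astype(np.float32)); print(" rim",len(rim),x,y,r,np.nanpercentile(rim[:,2],[5,50,95]))
    for _ in range(3):
        d=np.hypot(p[:,0]-x,p[:,1]-y)
        rim=p[(d<.052)&(d>.038)&(p[:,2]>.055)&(p[:,2]<.07)]
        Q=np.c_[2*rim[:,:2],np.ones(len(rim))];s=np.linalg.lstsq(Q,(rim[:,:2]**2).sum(1),rcond=None)[0];x,y=s[:2]
    print(" circ",x,y,np.sqrt(s[2]+x*x+y*y))
    h=p[(d>.06)&(d<.17)&(p[:,2]>.035)&(p[:,2]<.07)]
    h=h[np.hypot(*(h[:,:2]-[x,y]).T)>.06]
    m=h[:,:2].mean(0)-[x,y]; print(" handle",len(h),h.mean(0).round(4),"ang",np.degrees(np.arctan2(m[1],m[0])),"z",np.percentile(h[:,2],[5,50,95]).round(4), "dmax",np.hypot(*(h[:,:2]-[x,y]).T).max(), cv2.fitLine(h[:,:2].astype(np.float32),cv2.DIST_HUBER,0,.01,.01).ravel())
    # knob
    f=C[n]["frame"].astype(int); hsv=cv2.cvtColor(C[n]["frame"],cv2.COLOR_BGR2HSV)
    red=((hsv[...,0]<8)|(hsv[...,0]>172))&(hsv[...,1]>150)&(hsv[...,2]>60)
    q=P[n]; ks=red&(q[...,2]>.25)&(q[...,2]<.31)
    v,u=np.nonzero(ks); print(" knob px",len(u),u.mean(),v.mean(),u.min(),u.max(),v.min(),v.max()," 3d med",np.median(q[ks],0).round(4),q[ks].min(0).round(4),q[ks].max(0).round(4))
    C[n]["k"]=(u.mean(),v.mean())
    blue=(hsv[...,0]>100)&(hsv[...,0]<130)&(hsv[...,1]>110)
    for lo,hi in((.205,.235),(-.01,.02)):
        b=q[blue&(q[...,2]>lo)&(q[...,2]<hi)]; b=b[np.hypot(b[:,0]-q[ks][:,0].mean(),b[:,1]-q[ks][:,1].mean())<.27]
        if len(b)>10: print(" blue",lo,len(b),np.median(b[:,2]).round(4),cv2.minAreaRect((b[:,:2]*1000).astype(np.float32)),cv2.boxPoints(cv2.minAreaRect((b[:,:2]*1000).astype(np.float32))).round(0).tolist())
print("knob tri",tri([(C[n],*C[n]["k"]) for n in C],0).round(4))
c=C["top"]; cv2.imwrite("pics/crop.png",cv2.resize(c["frame"][140:220,95:305],None,fx=3.8,fy=3.8,interpolation=cv2.INTER_CUBIC))
```

```text
A [ 0.582 -0.177  0.03 ]
B [0.42 0.16 0.03]
C [ 0.295 -0.328  0.03 ]
scene table z 0.0002
 rim 437 0.570436954498291 -0.18008139729499817 0.05604993924498558 [0.05081565 0.05750448 0.06172497]
 circ 0.5780496527251447 -0.17626571469730745 0.04560159478248857
 handle 374 [ 0.5424 -0.2239  0.0503] ang -126.80291247102943 z [0.0362 0.053  0.057 ] dmax 0.16962699740648082 [ 0.99274087 -0.12027301  0.5160184  -0.20587218]
 knob px 113 339.04424778761063 127.12389380530973 335 344 121 134  3d med [0.6204 0.0792 0.2821] [0.6077 0.0721 0.2637] [0.6298 0.0949 0.288 ]
 blue 0.205 224 0.2185 ((605.0596923828125, 163.3754425048828), (76.93073272705078, 190.7698211669922), 9.636117935180664) [[551.0, 251.0], [583.0, 63.0], [659.0, 76.0], [627.0, 264.0]]
 blue -0.01 357 0.0062 ((605.1686401367188, 184.2589569091797), (188.2520294189453, 59.322837829589844), 81.13363647460938) [[561.0, 96.0], [620.0, 87.0], [649.0, 273.0], [590.0, 282.0]]
top table z -0.0006
 rim 226 0.5713353157043457 -0.1763252317905426 0.05712336674332619 [0.05182115 0.05810338 0.0629561 ]
 circ 0.5801467812329856 -0.17520075322471057 0.045677033344528016
 handle 271 [ 0.5211 -0.2115  0.0517] ang -148.41338215939035 z [0.0394 0.0527 0.0581] dmax 0.16839069490634226 [ 0.99122745 -0.13216697  0.5679152  -0.20994875]
 knob px 90 171.34444444444443 160.56666666666666 166 176 155 166  3d med [0.6161 0.0875 0.2845] [0.6059 0.0767 0.2694] [0.629  0.0992 0.2887]
 blue 0.205 498 0.2173 ((600.7626953125, 162.2787322998047), (78.02572631835938, 186.5177459716797), 11.863380432128906) [[543.0, 246.0], [582.0, 63.0], [658.0, 79.0], [620.0, 262.0]]
 blue -0.01 580 0.0051 ((564.3535766601562, 179.1275177001953), (29.03594970703125, 172.9744415283203), 10.640424728393555) [[534.0, 261.0], [566.0, 91.0], [595.0, 97.0], [563.0, 267.0]]
knob tri [0.6171 0.0878 0.2751]
```

View pics/crop.png

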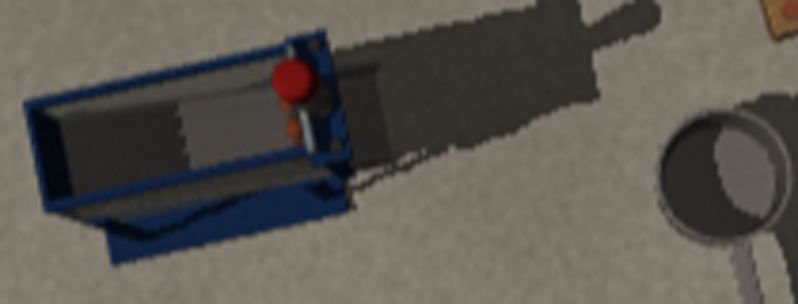

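The crop shows the knob at (295,80) and a brown ball behind the gate at (293,128). The dipper rim is centred at (725,175) with its handle running to (750,290). Next I'll refine the handle line and work out the deltas.

```bash
cat >> h.py <<'E'
def totool(target,yawdir=None):
    "delta in tool axes (cm) from the present pose to a TCP target; turn about z to bring tool x along yawdir (deg)"
    s=state(); M=R.from_quat(s["tool_rot"]).as_matrix()
    d=M.T@(np.array(target)-s["eef_pos"])*100
    yaw=np.degrees(np.arctan2(M[1,0],M[0,0]))
    dz=None if yawdir is None else -np.radians((yawdir-yaw+180)%360-180)
    return d.round(2),yaw.round(2),dz
E
python3 - <<'E'
from h import *
for n in("scene","top"):
    c=np.load(f"pics/{n}.npy",allow_pickle=True).item();p=cloud(c).reshape(-1,3)
    o=np.array([.579,-.1755])
    q=p[:,:2]-o; d=np.hypot(*q.T); a=np.degrees(np.arctan2(q[:,1],q[:,0]))%360
    h=p[(d>.06)&(d<.18)&(a>175)&(a<205)&(p[:,2]>.03)&(p[:,2]<.07)]
    L=cv2.fitLine(h[:,:2].astype(np.float32),cv2.DIST_HUBER,0,.01,.01).ravel()
    m=h.mean(0)[:2]-o
    print(n,len(h),h.mean(0).round(4),"line",np.degrees(np.arctan2(L[1],L[0])),"from centre",np.degrees(np.arctan2(m[1],m[0])),np.hypot(*(h[:,:2]-o).T).max(),np.percentile(h[:,2],[10,50,90]))
t=np.load("pics/top.npy",allow_pickle=True).item()
for n,(u,v,z) in dict(bangle=(355,185,.01),bur=(490,213,.03),bowl=(555,315,.036),tip=(465,382,.055)).items(): print(n,ray(t,u*.64,v*.64,z).round(3))
E
```

```text
scene 233 [ 0.471  -0.1977  0.0544] line 10.370487 from centre -168.3805539961694 0.16263560285014136 [0.05173184 0.05460773 0.05652166]
top 203 [ 0.4722 -0.1961  0.054 ] line 11.024548 from centre -169.09683886668407 0.1582096271341537 [0.05061608 0.05391585 0.05715424]
bangle [ 0.776 -0.025  0.01 ]
bur [ 0.715 -0.259  0.03 ]
bowl [ 0.534 -0.362  0.036]
tip [ 0.425 -0.203  0.055]
```

```bash
python3 -c "
from h import *
print(totool([.486,-.194,.14],191),totool([.486,-.194,.033],191),state()['eef_pos'])"
```

```text
(array([-41.86,  31.04,   8.21]), np.float64(-164.9), np.float64(0.07163319157613263)) (array([-41.86,  31.02,  18.91]), np.float64(-164.9), np.float64(0.07163319157613263)) [ 0.16283232 -0.60286078  0.22156789]
```

The rows are not in the units I measure in: shifts go in shares of 500 mm and turns go in shares of pi rad. I convert before sending: -22.5 cm / 50 = -0.45, -18 cm / 50 = -0.36, 0.07 rad / 3.1416 = 0.0223.

send_rows:
  moves:
    - {"rot": [0,0,0.0095],"delta_pos": [-0.09,0.066,0],"claw": 1}
    - {"rot": [0,0,0.0223],"delta_pos": [-0.18,0.132,0],"claw": 1}
    - {"rot": [0,0,0.0223],"delta_pos": [-0.27,0.198,0],"claw": 1}
    - {"rot": [0,0,0.0223],"delta_pos": [-0.36,0.264,0.02],"claw": 1}
    - {"rot": [0,0,0.0223],"delta_pos": [-0.45,0.33,0.04],"claw": 1}
  newtons: 40

```text
clock: 0.72
eef_pos: [0.3379, -0.3838, 0.2022]
tool_rot: [-0.097, 0.995, 0.0, 0.0]
wrist_force: [0.6, -0.4, -0.3]
width: 1.001
grip_force: 0.0
```

```bash
python3 -c "
from h import *
print(totool([.486,-.194,.14],191),totool([.486,-.194,.033],191),state()['eef_pos'])"
```

```text
(array([-18.18,  15.77,   6.22]), np.float64(-168.91), np.float64(0.0015989121805070263)) (array([-18.18,  15.77,  16.92]), np.float64(-168.91), np.float64(0.0015989121805070263)) [ 0.33792254 -0.38376453  0.20217362]
```

To row units: -18.2 cm / 50 = -0.364, 15.8 cm / 50 = 0.316.

send_rows:
  moves:
    - {"rot": [0,0,0],"delta_pos": [-0.09,0.08,0.03],"claw": 1}
    - {"rot": [0,0,0],"delta_pos": [-0.18,0.16,0.06],"claw": 1}
    - {"rot": [0,0,0],"delta_pos": [-0.27,0.24,0.09],"claw": 1}
    - {"rot": [0,0,0],"delta_pos": [-0.364,0.316,0.124],"claw": 1}
    - {"rot": [0,0,0],"delta_pos": [-0.364,0.316,0.124],"claw": 1}

```text
clock: 1.35
eef_pos: [0.4866, -0.1923, 0.1388]
tool_rot: [-0.099, 0.995, 0.0, -0.001]
wrist_force: [-0.4, -0.4, 0.2]
width: 0.999
grip_force: 0.0
```

```bash
python3 -c "
from h import *
print(totool([.486,-.194,.033],191),state()['eef_pos'])
c=camera('wrist');np.save('pics/w.npy',c,allow_pickle=True);p=cloud(c).reshape(-1,3)
o=np.array([.579,-.1755]);q=p[:,:2]-o;d=np.hypot(*q.T);a=np.degrees(np.arctan2(q[:,1],q[:,0]))%360
for lo,hi in((.06,.085),(.085,.11),(.11,.15)):
  h=p[(d>lo)&(d<hi)&(a>175)&(a<207)&(p[:,2]>.04)&(p[:,2]<.065)]
  print(len(h),h.mean(0) if len(h) else 0)
cv2.imwrite('pics/w.png',c['frame'])"
```

```text
(array([ 0.06, -0.16, 10.58]), np.float64(-168.6), np.float64(0.00703907538109103)) [ 0.48658118 -0.19234211  0.13881702]
382 [ 0.50756874 -0.18812272  0.05456139]
423 [ 0.48280994 -0.19280617  0.05444148]
751 [ 0.45071673 -0.1991341   0.0545369 ]
```

View pics/w.png

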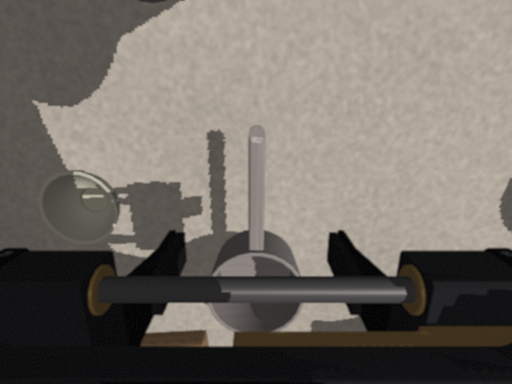

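The wrist view shows the handle from (257,130) to (257,250), centred between the fingers at 180 and 335. The wrist-camera depth puts the handle top at 0.0545, which agrees with the scene and top views. I'll go down and grip.

To row units: 10.6 cm / 50 = 0.212, 8 cm / 50 = 0.16.

send_rows:
  moves:
    - {"rot": [0,0,0],"delta_pos": [0,0,0.08],"claw": 1}
    - {"rot": [0,0,0],"delta_pos": [0,0,0.16],"claw": 0.5}
    - {"rot": [0,0,0],"delta_pos": [0,0,0.212],"claw": 0.4}
    - {"rot": [0,0,0],"delta_pos": [0,0,0.212],"claw": 0}
    - {"rot": [0,0,0],"delta_pos": [0,0,0.212],"claw": 0}

```text
clock: 2.02
eef_pos: [0.4859, -0.1961, 0.0357]
tool_rot: [-0.096, 0.995, -0.0, 0.001]
wrist_force: [0.1, 0.0, 0.5]
width: 0.629
grip_force: 0.0
```

send_rows:
  moves:
    - {"rot": [0,0,0],"delta_pos": [0,0,0],"claw": 0}
    - {"rot": [0,0,0],"delta_pos": [0,0,0],"claw": 0}
    - {"rot": [0,0,0],"delta_pos": [0,0,0],"claw": 0}
  newtons: 55

```text
clock: 2.4
eef_pos: [0.4856, -0.1953, 0.0351]
tool_rot: [-0.097, 0.995, -0.0, 0.001]
wrist_force: [-0.1, 0.1, -0.0]
width: 0.287
grip_force: 0.0
```

```bash
python3 -c "
from h import *
s=state();print(s['eef_pos'],s['width'],s['grip_force'],totool([0,0,0])[1])
b=np.radians(10.5); t=np.array([.616,.0915])+.065*np.array([np.sin(b),-np.cos(b)])
print(t,t-[.579,-.1755])"
```

```text
[ 0.48561685 -0.19529777  0.03511052] 0.2866518030491903 0.0 -168.89
[0.62784531 0.02758843] [0.04884531 0.20308843]
```

To row units: -0.1 cm / 50 = -0.002.

send_rows:
  moves:
    - {"rot": [0,0,0],"delta_pos": [0,-0.002,0],"claw": 0}
    - {"rot": [0,0,0],"delta_pos": [0,-0.002,0],"claw": 0}
    - {"rot": [0,0,0],"delta_pos": [0,-0.002,0],"claw": 0}
    - {"rot": [0,0,0],"delta_pos": [0,-0.002,0],"claw": 0}

```text
clock: 2.9
eef_pos: [0.4855, -0.1963, 0.0346]
tool_rot: [-0.097, 0.995, -0.0, -0.0]
wrist_force: [-0.3, 0.8, 1.5]
width: 0.149
grip_force: 54.9
```

To row units: -1.1 cm / 50 = -0.022, -0.8 cm / 50 = -0.016.

send_rows:
  moves:
    - {"rot": [0,0,0],"delta_pos": [0,0,-0.008],"claw": 0}
    - {"rot": [0,0,0],"delta_pos": [0,0,-0.016],"claw": 0}
    - {"rot": [0,0,0],"delta_pos": [0,0,-0.022],"claw": 0}
    - {"rot": [0,0,0],"delta_pos": [0,0,-0.022],"claw": 0}

```text
clock: 3.4
eef_pos: [0.4856, -0.1963, 0.0458]
tool_rot: [-0.097, 0.995, -0.0, 0.0]
wrist_force: [0.0, 0.3, -1.0]
width: 0.15
grip_force: 54.9
```

```bash
cat >> h.py <<'E'
def rimfit(n,o,z0=.05,z1=.09):
    c=camera(n);p=cloud(c).reshape(-1,3);p=p[(p[:,2]>z0)&(p[:,2]<z1)]
    x,y=o
    for _ in range(6):
        d=np.hypot(p[:,0]-x,p[:,1]-y); r=p[(d<.052)&(d>.037)]
        Q=np.c_[2*r[:,:2],np.ones(len(r))];s=np.linalg.lstsq(Q,(r[:,:2]**2).sum(1),rcond=None)[0];x,y=s[:2]
    r=r[r[:,2]>np.percentile(r[:,2],95)-.012]
    pl=np.linalg.lstsq(np.c_[r[:,:2]-[x,y],np.ones(len(r))],r[:,2],rcond=None)[0]
    return len(r),s[:2].round(4),np.sqrt(s[2]+x*x+y*y).round(4),np.percentile(r[:,2],[5,50,95]).round(4),"slope",pl.round(3)
E
python3 -c "
from h import *
s=state();print(s['eef_pos'],s['width'],s['grip_force'],s['wrist_force'])
print(rimfit('top',(.579,-.1755)));print(rimfit('scene',(.579,-.1755)))"
```

```text
[ 0.48562446 -0.19630197  0.04578991] 0.15009021752882554 54.89528238773346 [ 0.01724403  0.26175557 -0.95500918]
(144, array([ 0.5809, -0.1767]), np.float64(0.0451), array([0.0608, 0.0669, 0.0716]), 'slope', array([-0.028,  0.012,  0.067]))
(424, array([ 0.5784, -0.1785]), np.float64(0.0454), array([0.0593, 0.0662, 0.0704]), 'slope', array([-0.005, -0.013,  0.066]))
```

```bash
python3 -c "
from h import *
print(totool([.556,-.0356,.0458],221))"
```

```text
(array([-10.02,  14.41,  -0.03]), np.float64(-168.9), np.float64(-0.5218360589073312))
```

To row units: 9.3 cm / 50 = 0.186, 7.9 cm / 50 = 0.158, -0.34 rad / 3.1416 = -0.1082.

send_rows:
  moves:
    - {"rot": [0,0,-0.0223],"delta_pos": [-0.024,0.036,0],"claw": 0}
    - {"rot": [0,0,-0.0446],"delta_pos": [-0.05,0.072,0],"claw": 0}
    - {"rot": [0,0,-0.0668],"delta_pos": [-0.08,0.116,0],"claw": 0}
    - {"rot": [0,0,-0.0891],"delta_pos": [-0.11,0.158,0],"claw": 0}
    - {"rot": [0,0,-0.1082],"delta_pos": [-0.13,0.186,0],"claw": 0}

```text
clock: 4.12
eef_pos: [0.5318, -0.0915, 0.0454]
tool_rot: [-0.265, 0.964, 0.0, -0.0]
wrist_force: [-0.0, -0.4, -2.1]
width: 0.147
grip_force: 54.9
```

```bash
python3 -c "
from h import *
print(totool([.556,-.0356,.0458],221))"
```

```text
(array([-4.94,  3.57, -0.04]), np.float64(-149.23), np.float64(-0.17860857510762876))
```

To row units: -4.9 cm / 50 = -0.098, -4.1 cm / 50 = -0.082, -0.18 rad / 3.1416 = -0.0573.

send_rows:
  moves:
    - {"rot": [0,0,-0.0159],"delta_pos": [-0.028,0.02,0],"claw": 0}
    - {"rot": [0,0,-0.0318],"delta_pos": [-0.056,0.04,0],"claw": 0}
    - {"rot": [0,0,-0.0477],"delta_pos": [-0.082,0.06,0],"claw": 0}
    - {"rot": [0,0,-0.0573],"delta_pos": [-0.098,0.072,0],"claw": 0}
    - {"rot": [0,0,-0.0573],"delta_pos": [-0.098,0.072,0],"claw": 0}

```text
clock: 4.75
eef_pos: [0.5555, -0.036, 0.0455]
tool_rot: [-0.35, 0.937, -0.0, 0.0]
wrist_force: [-0.8, -0.4, -2.1]
width: 0.144
grip_force: 54.9
```

```bash
python3 -c "
from h import *
s=state();print(s['eef_pos'],s['wrist_force'],totool([.556,-.0356,.0346],221))
c=camera('scene');cv2.imwrite('pics/s2.png',cv2.resize(c['frame'][100:300,200:450],None,fx=3,fy=3,interpolation=cv2.INTER_CUBIC))
p=cloud(c).reshape(-1,3);print(rimfit('scene',(.628,.028),.045,.077));print(rimfit('top',(.628,.028),.045,.077))"
```

```text
[ 0.55551859 -0.03596879  0.04551495] [-0.81841634 -0.42613666 -2.14527344] (array([-0.06, -0.  ,  1.09]), np.float64(-139.04), np.float64(-0.000647048745798487))
(370, array([0.6252, 0.0254]), np.float64(0.0453), array([0.0584, 0.0654, 0.0703]), 'slope', array([-0.016, -0.009,  0.065]))
(65, array([0.6303, 0.0264]), np.float64(0.0425), array([0.06  , 0.0652, 0.0715]), 'slope', array([-0.049, -0.021,  0.067]))
```

View pics/s2.png

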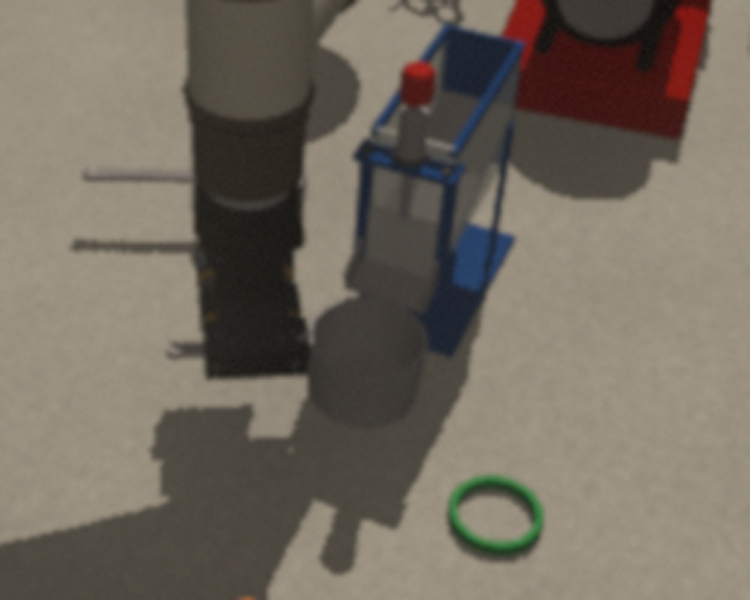

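The scene crop shows the dipper at (368,360) just under the spout, whose lip runs from about (350,285) to (430,310). The gripper is clear of the bin. I'll lower it and check the lip position.

send_rows:
  moves:
    - {"rot": [0,0,0],"delta_pos": [0,0,0.01],"claw": 0}
    - {"rot": [0,0,0],"delta_pos": [0,0,0.02],"claw": 0}
    - {"rot": [0,0,0],"delta_pos": [0,0,0.022],"claw": 0}
    - {"rot": [0,0,0],"delta_pos": [0,0,0.022],"claw": 0}

```text
clock: 5.4
eef_pos: [0.5551, -0.0369, 0.0347]
tool_rot: [-0.349, 0.937, -0.0, -0.0]
wrist_force: [-1.7, -0.5, 1.8]
width: 0.151
grip_force: 54.9
```

```bash
python3 -c "
from h import *
s=state();print(s['eef_pos'],s['wrist_force'])
c=camera('scene');print('lip',ray(c,330,198,.087),'L',ray(c,200+350/3,100+288/3,.087),'R',ray(c,200+428/3,100+312/3,.087))
print(rimfit('scene',(.628,.028),.045,.068))
p=cloud(c); 
q=p.reshape(-1,3);e=q-np.array([.616,.0915,0]);b=np.radians(10.5);bx=e[:,0]*-np.sin(b)+e[:,1]*np.cos(b);by=-e[:,0]*np.cos(b)-e[:,1]*np.sin(b)
m=(bx<-.006)&(bx>-.05)&(abs(by)<.05)&(q[:,2]>.08)&(q[:,2]<.13)
print(m.sum(),'bx',np.percentile(bx[m],[2,50,98]),'by',np.percentile(by[m],[2,10,50,90,98]),q[m][:,2].min())
"
```

```text
[ 0.55510478 -0.0368727   0.03473063] [-1.71302383 -0.45665026  1.78407102]
lip [0.62365974 0.06387037 0.087     ] L [0.59411415 0.05060537 0.087     ] R [0.65901196 0.06386688 0.087     ]
(368, array([0.6253, 0.025 ]), np.float64(0.0455), array([0.0503, 0.0574, 0.0618]), 'slope', array([-0.001, -0.006,  0.057]))
584 bx [-0.03980978 -0.01581157 -0.00616427] by [-0.03427719 -0.031285    0.00311458  0.03180802  0.03560984] 0.08064175383465977
```

send_rows:
  moves:
    - {"rot": [0,0,0],"delta_pos": [0,0,0],"claw": 0.5}
    - {"rot": [0,0,0],"delta_pos": [0,0,0],"claw": 0.5}
    - {"rot": [0,0,0],"delta_pos": [0,0,0],"claw": 0.5}
    - {"rot": [0,0,0],"delta_pos": [0,0,0],"claw": 0.5}
    - {"rot": [0,0,0],"delta_pos": [0,0,0],"claw": 0.5}

```text
clock: 6.12
eef_pos: [0.5553, -0.0365, 0.0345]
tool_rot: [-0.349, 0.937, 0.0, 0.0]
wrist_force: [-0.4, -0.2, -0.1]
width: 0.492
grip_force: 0.0
```

To row units: -24 cm / 50 = -0.48, -18 cm / 50 = -0.36.

send_rows:
  moves:
    - {"rot": [0,0,0],"delta_pos": [0,0,-0.04],"claw": 0.5}
    - {"rot": [0,0,0],"delta_pos": [0,0,-0.12],"claw": 0.5}
    - {"rot": [0,0,0],"delta_pos": [0,0,-0.24],"claw": 0.5}
    - {"rot": [0,0,0],"delta_pos": [0,0,-0.36],"claw": 0.6}
    - {"rot": [0,0,0],"delta_pos": [0,0,-0.48],"claw": 0.8}

```text
clock: 6.75
eef_pos: [0.5549, -0.0366, 0.2767]
tool_rot: [-0.349, 0.937, 0.0, 0.0]
wrist_force: [0.4, 0.1, -0.4]
width: 0.634
grip_force: 0.0
```

To row units: -6 cm / 50 = -0.12, -5 cm / 50 = -0.1.

send_rows:
  moves:
    - {"rot": [0,0,0],"delta_pos": [0,0,-0.1],"claw": 0.8}
    - {"rot": [0,0,0],"delta_pos": [0,0,-0.12],"claw": 0.8}
    - {"rot": [0,0,0],"delta_pos": [0,0,-0.12],"claw": 0.8}

```text
clock: 7.12
eef_pos: [0.5551, -0.0364, 0.3344]
tool_rot: [-0.349, 0.937, 0.0, 0.0]
wrist_force: [0.3, 0.1, 0.1]
width: 0.794
grip_force: 0.0
```

```bash
python3 -c "
from h import *
s=state();print(s['eef_pos'],s['width'],totool([.617,.0878,.33]),totool([.617,.0878,.254]))
print(rimfit('scene',(.625,.025),.045,.068))
c=camera('wrist');hsv=cv2.cvtColor(c['frame'],cv2.COLOR_BGR2HSV);q=cloud(c)
k=((hsv[...,0]<8)|(hsv[...,0]>172))&(hsv[...,1]>150)&(hsv[...,2]>60)&(q[...,2]>.25)&(q[...,2]<.31)
print(k.sum(),np.median(q[k],0) if k.any() else 0,q[k].min(0),q[k].max(0))"
```

```text
[ 0.55507099 -0.03641711  0.33444046] 0.794159865187487 (array([-12.81,   5.34,   0.46]), np.float64(-139.11), None) (array([-12.81,   5.33,   8.06]), np.float64(-139.11), None)
(381, array([0.6253, 0.0249]), np.float64(0.0455), array([0.0501, 0.0568, 0.062 ]), 'slope', array([ 0.005, -0.   ,  0.057]))
175 [0.61022238 0.07807929 0.26833577] [0.60491418 0.07450851 0.26142448] [0.6213726  0.08928072 0.27564826]
```

To row units: -12.8 cm / 50 = -0.256, 5.3 cm / 50 = 0.106.

send_rows:
  moves:
    - {"rot": [0,0,0],"delta_pos": [-0.07,0.03,0],"claw": 0.8}
    - {"rot": [0,0,0],"delta_pos": [-0.14,0.06,0],"claw": 0.8}
    - {"rot": [0,0,0],"delta_pos": [-0.21,0.088,0],"claw": 0.8}
    - {"rot": [0,0,0],"delta_pos": [-0.256,0.106,0],"claw": 0.8}
    - {"rot": [0,0,0],"delta_pos": [-0.256,0.106,0],"claw": 0.8}

```text
clock: 7.85
eef_pos: [0.6175, 0.0885, 0.3323]
tool_rot: [-0.35, 0.937, 0.0, -0.002]
wrist_force: [0.8, -0.1, 0.0]
width: 0.797
grip_force: 0.0
```

```bash
python3 -c "
from h import *
s=state();print(s['eef_pos'],totool([.617,.0875,.254]))
c=camera('wrist');hsv=cv2.cvtColor(c['frame'],cv2.COLOR_BGR2HSV);q=cloud(c)
k=((hsv[...,0]<8)|(hsv[...,0]>172))&(hsv[...,1]>150)&(hsv[...,2]>60)
k2=k&(q[...,2]>.25)&(q[...,2]<.31)
print(k.sum(),k2.sum(),np.median(q[k2],0),q[k2].min(0),q[k2].max(0))
# top face centroid
t=k&(q[...,2]>.281)&(q[...,2]<.295);print(t.sum(),q[t].mean(0))
cv2.imwrite('pics/w3.png',c['frame'])"
```

```text
[0.61748488 0.08848295 0.33232562] (array([ 0.07, -0.05,  7.83]), np.float64(-139.01), None)
1262 882 [0.61543222 0.08494931 0.28490462] [0.60513686 0.07477361 0.26490054] [0.62847505 0.09905243 0.28749787]
719 [0.61681922 0.0864854  0.28490515]
```

View pics/w3.png

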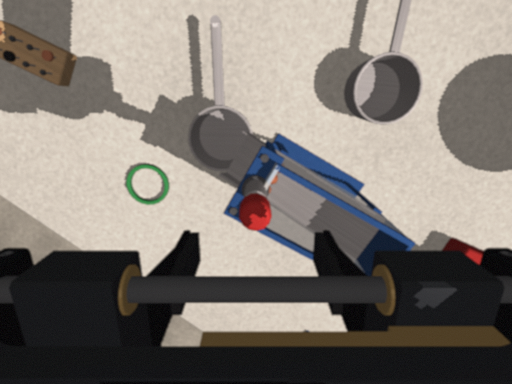

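The wrist view shows the knob at (255,211), centred between the fingers, and the dipper at (220,138) under the spout. I'll go down and grip.

To row units: 7.7 cm / 50 = 0.154, 6 cm / 50 = 0.12.

send_rows:
  moves:
    - {"rot": [0,0,0],"delta_pos": [0.002,0,0.06],"claw": 0.8}
    - {"rot": [0,0,0],"delta_pos": [0.002,0,0.12],"claw": 0.7}
    - {"rot": [0,0,0],"delta_pos": [0.002,0,0.154],"claw": 0.6}
    - {"rot": [0,0,0],"delta_pos": [0.002,0,0.154],"claw": 0}
    - {"rot": [0,0,0],"delta_pos": [0.002,0,0.154],"claw": 0}
  newtons: 50

```text
clock: 8.52
eef_pos: [0.6169, 0.086, 0.2588]
tool_rot: [-0.349, 0.937, -0.0, 0.001]
wrist_force: [-0.6, -0.6, 0.5]
width: 0.462
grip_force: 0.0
```

send_rows:
  moves:
    - {"rot": [0,0,0],"delta_pos": [0,0,0],"claw": 0}
    - {"rot": [0,0,0],"delta_pos": [0,0,0],"claw": 0}
    - {"rot": [0,0,0],"delta_pos": [0,0,0],"claw": 0}
    - {"rot": [0,0,0],"delta_pos": [0,0,0],"claw": 0}

```text
clock: 9.02
eef_pos: [0.6169, 0.0866, 0.2586]
tool_rot: [-0.349, 0.937, -0.0, 0.001]
wrist_force: [-0.8, -0.3, 4.1]
width: 0.282
grip_force: 49.8
```

To row units: -2.5 cm / 50 = -0.05, -2 cm / 50 = -0.04.

send_rows:
  moves:
    - {"rot": [0,0,0],"delta_pos": [0,0,-0.01],"claw": 0}
    - {"rot": [0,0,0],"delta_pos": [0,0,-0.02],"claw": 0}
    - {"rot": [0,0,0],"delta_pos": [0,0,-0.03],"claw": 0}
    - {"rot": [0,0,0],"delta_pos": [0,0,-0.04],"claw": 0}
    - {"rot": [0,0,0],"delta_pos": [0,0,-0.05],"claw": 0}

```text
clock: 9.65
eef_pos: [0.6168, 0.0866, 0.2801]
tool_rot: [-0.349, 0.937, 0.0, -0.001]
wrist_force: [6.2, -1.8, -10.0]
width: 0.279
grip_force: 49.7
```

send_rows:
  moves:
    - {"rot": [0,0,0],"delta_pos": [0,0,0],"claw": 0}
    - {"rot": [0,0,0],"delta_pos": [0,0,0],"claw": 0}
    - {"rot": [0,0,0],"delta_pos": [0,0,0],"claw": 0}
    - {"rot": [0,0,0],"delta_pos": [0,0,0],"claw": 0}
    - {"rot": [0,0,0],"delta_pos": [0,0,0],"claw": 0}

```text
clock: 10.28
eef_pos: [0.6168, 0.0866, 0.2799]
tool_rot: [-0.349, 0.937, 0.0, -0.001]
wrist_force: [5.5, -2.2, -9.2]
width: 0.282
grip_force: 49.7
```

```bash
python3 -c "
from h import *
s=state();print(s['eef_pos'],s['wrist_force'],s['width'],s['grip_force'])
c=camera('scene');print(rimfit('scene',(.625,.025),.045,.068))
t=camera('wrist')
A=cv2.resize(c['frame'][100:240,270:390],(600,700))[:600];B=cv2.resize(c['frame'][170:250,290:370],(400,400));
W=cv2.resize(t['frame'][60:220,150:350],(400,320))
I=np.zeros((600,800,3),np.uint8);I[:,:400]=cv2.resize(c['frame'][90:240,270:370],(400,600));I[:300,400:]=cv2.resize(W,(400,300));T=camera('top')['frame'][130:205,120:220];I[300:,400:]=cv2.resize(T,(400,300))
cv2.imwrite('pics/chk.png',I)"
```

```text
[0.61676055 0.08657526 0.2798823 ] [ 5.51807496 -2.21571966 -9.16739669] 0.2817587413235695 49.74813840352372
(374, array([0.6252, 0.0249]), np.float64(0.0457), array([0.0507, 0.0572, 0.0617]), 'slope', array([ 0.007, -0.005,  0.057]))
```

View pics/chk.png

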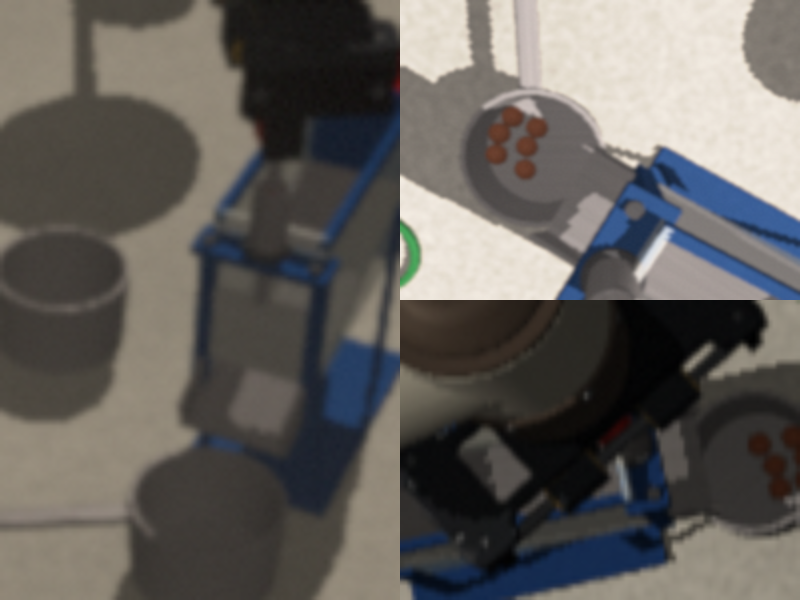

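The wrist crop (top right) shows six balls in the dipper around (515,140). The dipper stands under the spout and the gate is about 21 mm open, so I'll raise it to about 25 mm and check for slip.

To row units: -0.4 cm / 50 = -0.008, -0.2 cm / 50 = -0.004.

send_rows:
  moves:
    - {"rot": [0,0,0],"delta_pos": [0,0,-0.004],"claw": 0}
    - {"rot": [0,0,0],"delta_pos": [0,0,-0.008],"claw": 0}
    - {"rot": [0,0,0],"delta_pos": [0,0,-0.008],"claw": 0}
    - {"rot": [0,0,0],"delta_pos": [0,0,-0.008],"claw": 0}
    - {"rot": [0,0,0],"delta_pos": [0,0,-0.008],"claw": 0}

```text
clock: 11.1
eef_pos: [0.6168, 0.0866, 0.2836]
tool_rot: [-0.349, 0.937, 0.0, -0.001]
wrist_force: [5.1, -2.5, -10.5]
width: 0.283
grip_force: 49.7
```

```bash
python3 -c "
from h import *
s=state();print(s['eef_pos'],s['wrist_force'],s['width'],s['grip_force'])
c=camera('wrist');cv2.imwrite('pics/w5.png',cv2.resize(c['frame'][60:300,130:450],(800,600),interpolation=cv2.INTER_CUBIC))
hsv=cv2.cvtColor(c['frame'],cv2.COLOR_BGR2HSV);q=cloud(c)
k=((hsv[...,0]<8)|(hsv[...,0]>172))&(hsv[...,1]>150)&(hsv[...,2]>60)&(np.hypot(q[...,0]-.617,q[...,1]-.087)<.025)&(q[...,2]>.2)
print(k.sum(),np.percentile(q[k][:,2],[1,50,90,99]) if k.any() else 0)
t=k&(q[...,2]>np.percentile(q[k][:,2],60)) if k.any() else k;print(q[t].mean(0))"
```

```text
[0.6167694  0.08660857 0.28356434] [  5.13053648  -2.50563336 -10.48369187] 0.2828605000900031 49.747368070841276
1659 [0.28874991 0.30837241 0.31064309 0.31138592]
[0.61542323 0.08507765 0.31030311]
```

View pics/w5.png

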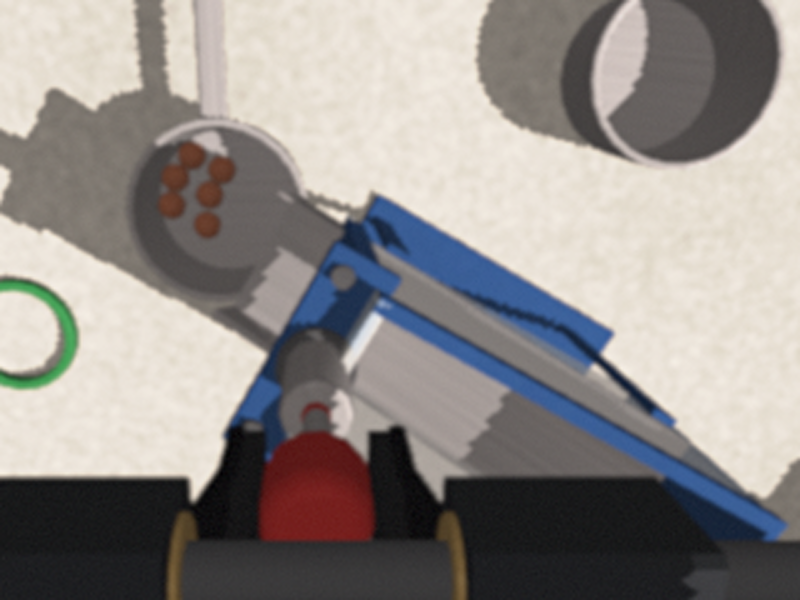

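The picture shows all six balls in the dipper around (200,190). The knob top has risen 25 mm to 0.310, the red ring at (316,408) is level with the can top, and the pull is 10.5 N. I'm handing in.

```bash
python3 -c "
from station import sign_off
print(sign_off())"
```

```text
the job is handed in; nothing more can be done
None
```

The job is handed in: the dipper stands released under the spout with all six balls in it, and the gripper holds the knob with the gate about 25 mm (half) open; the hand-in call gave no verdict.

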